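# Clamp up a phone stand and keep the trigger squeezed

### The job

Glue-up of the little phone stand: stand the pale spacer upright on the white runner of the clamp, next to the dark back plate that is already there, then the dark front plate between spacer and far jaw, all three the same way round with their side edges flush. Then pump the clamp's trigger towards its handle, letting it spring back between strokes, until the far jaw has closed the stack and presses it snugly - not so hard that the soft wood is crushed, and without shoving the jaw by hand. Finish while still holding the trigger squeezed so that the stack stays under pressure, and leave the other things on the desk alone.

Things in the scene. Friction and masses are not known exactly. Their poses are not given: they have to be found in the camera images.
- jig: Orange one-hand bar clamp lying flat, its head screwed on a plywood board 225 x 205 x 12 mm; fixed. x: along the bar from head to far jaw; y: the way the jaws point; z up. Origin at desk height, under the point where the bar's axis meets the plane of the head jaw's pad. Toothed bar along x at y = -11 to 10, z = 36 to 44 mm. Head housing x -48 to -4, y -34 to 49 mm. No part is above z = 58 mm.
- head_face (a point): Middle of the head jaw's black pad, jig frame (0, 75, 40) mm; the pad is 40 mm along y, z = 24 to 58 mm, and looks to +x.
- runner_top (a point): Middle of the top of the white runner on which the plates stand, jig frame (46, 75, 24) mm; the runner reaches from x = 2 to 90 mm and is 30 mm wide (y), so that the 56 mm wide plates overhang it on both sides.
- handle_back (a point): Point on the outer face of the fixed black handle (the face away from the trigger), jig frame (-52, -52, 40) mm, where one finger may rest. The handle reaches x = -52 to -38, y = -20 to -89, z = 26 to 54 mm.
- trigger_grip: Orange trigger lever beside the handle, z = 29 to 51 mm. Origin on the front of its rounded bulge (radius 8 mm; the side away from the handle) where a finger pushes: at rest in the jig frame (2, -52, 40) mm, so 54 mm from handle_back along x. The tool must push it to -x of the jig. The handle stays put, so only the trigger's side closes.
- trigger (a joint): Trigger angle, 0 at rest (spring return) to 0.28 rad; fully squeezed the bulge has moved 24 mm to the handle, 30 mm from handle_back. A full squeeze draws the jaw about 10 mm (two teeth); let it back below 0.02 rad and the pawl takes new teeth. Running free it needs 6 to 9 N at the bulge; once the jaw presses, 12 N there clamp with 15 to 31 N, 18 N with 24 to 36 N, 25 N with 28 to 45 N; 40 N can crush.
- bar (a joint): Travel of bar and far jaw towards the head, 0 to 0.062 m; the opening between the pads is 90 mm minus this. Starts at 0.010 to 0.024; the three plates need 44 mm. A ratchet holds the bar when the trigger is let go, but with up to 5 mm of slack, so most of the pressure is lost.
- far_jaw: Orange far jaw on the bar, 30 mm tall (z 25 to 55 mm), from the bar to y = 97 mm of the jig; only the trigger should move it.
- jaw_pad: Black rubber pad of the far jaw, 40 mm along y, 34 mm tall, 8 mm thick. Origin on its face, which looks to the head, at y = 75, z = 40 mm in the jig frame.
- pad (a joint): Compression of the jaw's rubber pad, 0 to 0.006 m, 8 N per mm, so it shows the clamping force. Snug is 8 to 45 N (1 to 5.6 mm); above 60 N the wood is crushed.
- back_plate: Dark wooden plate 14 x 56 x 50 mm (x thickness, y width, z height), origin under its middle. Stands loose on the runner close to the head pad, x along the jig's x.
- spacer: Pale wooden strip 16 x 56 x 30 mm (x thickness, y width, z height), origin under its middle, standing on the desk. Take it across its 56 mm width from above.
- front_plate: Dark wooden plate 14 x 56 x 42 mm (x thickness, y width, z height), origin under its middle, standing on the desk. Take it across its 56 mm width from above.
- phone: Phone 146 x 72 x 8 mm lying on the desk; leave alone.
- glue_stick: Yellow glue stick, 96 mm long, 27 mm thick, lying on the desk; leave alone.
- sticky_pad: Yellow sticky-note pad 75 x 75 x 11 mm lying on the desk; leave alone.

How it is judged:
On the way, in this order (a step that is already met when the one before it is completed fails the run):
1. the spacer stands on the runner beside the back plate, let go (x of spacer in the frame of jig between 0.018 and 0.05 m and y of spacer in the frame of back_plate between -0.007 and 0.007 m and z of spacer in the frame of jig between 0.02 and 0.028 m and angle between spacer's own z axis and vertical below 0.12 rad and angle between the x axis of spacer and the x axis of jig, either way round below 0.15 rad and contact force between the fingers and spacer below 0.1 N), for 0.2 s.
2. the front plate stands on the runner between spacer and far jaw, let go (x of spacer in the frame of jig between 0.018 and 0.05 m and y of spacer in the frame of back_plate between -0.007 and 0.007 m and z of spacer in the frame of jig between 0.02 and 0.028 m and angle between each of spacer, front_plate's own z axis and vertical below 0.12 rad and angle between the x axis of each of spacer, front_plate and the x axis of jig, either way round below 0.15 rad and x of front_plate in the frame of jig between 0.036 and 0.08 m and y of front_plate in the frame of back_plate between -0.007 and 0.007 m and z of front_plate in the frame of jig between 0.02 and 0.028 m and contact force between the fingers and front_plate below 0.1 N), for 0.2 s.
3. the trigger is squeezed a first time (value of joint trigger above 0.13 rad).
4. the trigger is let back (value of joint trigger below 0.06 rad).
5. the trigger is squeezed again until the jaw pad presses the front plate (value of joint trigger above 0.02 rad and contact force between jaw_pad and front_plate above 6 N and contact force between the fingers and trigger_grip above 2 N), for 0.2 s.
At the end, for the whole second after the job is handed in: Back plate, spacer, front plate upright on the runner in this order, pressed together between the pads with 8 to 45 N, side edges flush within 7 mm, square within 0.15 rad; the fingers hold the trigger squeezed (over 2 N, over 0.02 rad) and touch no plate (x of spacer in the frame of jig between 0.017 and 0.027 m and y of spacer in the frame of back_plate between -0.007 and 0.007 m and z of spacer in the frame of jig between 0.02 and 0.028 m and angle between each of spacer, front_plate, back_plate's own z axis and vertical below 0.12 rad and angle between the x axis of each of spacer, front_plate and the x axis of jig, either way round below 0.15 rad and x of front_plate in the frame of jig between 0.031 and 0.043 m and y of front_plate in the frame of back_plate between -0.007 and 0.007 m and z of front_plate in the frame of jig between 0.02 and 0.028 m and x of back_plate in the frame of jig between 0.003 and 0.011 m and contact force between jaw_pad and front_plate between 8 and 45 N and contact force between front_plate and spacer above 3 N and contact force between spacer and back_plate above 3 N and contact force between back_plate and jig above 3 N and contact force between the fingers and trigger_grip above 2 N and value of joint trigger above 0.02 rad and linear speed of front_plate below 0.02 m/s and contact force between the fingers and front_plate below 0.1 N and contact force between the fingers and spacer below 0.1 N); the arm keeps its last pose, push and grip.
It fails at once if the wood is crushed (over 60 N from the jaw pad) (contact force between jaw_pad and front_plate above 60 N).
It fails at once if the far jaw is shoved by hand instead of drawn by the trigger (contact force between the fingers and far_jaw above 8 N).
It fails at once if phone, glue stick or sticky-note pad is disturbed (distance of any of phone, glue_stick, sticky_pad from where it was at the start of the episode above 0.02 m).
It also fails if it takes over 67 s, if anything falls off the work surface, if the arm or the gripper's body presses on something with over 40 N, if the wrist force passes 120 N, or if a joint passes its speed limit or range.

### The arm

A 6-joint arm with a two-finger parallel gripper is mounted at the origin on a cart in front of the work surface, level with it; the furniture and walls round the work are solid. World frame = base frame: x ahead of the robot, y to its left, z up, the work surface at z = 0. Lengths are in m, angles in rad, forces in N, time in s.
With the tool pointing down it reaches from about 0.275 to 0.875 m from the base axis. Payload 12.5 kg.
Tool frame: the origin (TCP) lies at the very end of the fingers, on their centre line; the grasp point (between the pads) lies 19 mm behind it; z points along the fingers, y is the line along which they close (so a half turn about z gives the same grasp; the last joint's range is limited). The gripper opens to 85 mm and grips with 20 to 120 N. Pads are 22 mm wide; open, the fingers measure 114 mm over their backs; the gripper's body (76 mm by 85 mm) begins 54 mm behind the grasp point. The pads swing forward as they close: fully open they stand 13 mm farther back than shut.
Start: joints at [1.078, 0.351, 1.652, -0, 1.139, -0.085], TCP at [0.218, 0.505, 0.231] pointing down, gripper open.
Joint ranges: [-2.75, 2.75], [-0.79, 2.1], [0.01, 2.65], [-1.57, 4.71], [0.07, 3.14], [-2.87, 2.87]. Speed limits (rad/s): [2.22, 2.22, 2.79, 3.14, 3.14, 3.14].

### API

Orientations are given as a 3x3 rotation matrix whose columns are the frame's x, y, z axes.
In Python, from bench import manip gives the robot as it stands. Calls block until the motion is done:
- manip.move_ptp(position, orientation): joint-space move of the TCP to a pose.
- manip.move_l(position, attitude=None, max_speed=0.15): straight line of the TCP; attitude=None keeps the orientation; max_speed is the mean speed in m/s.
- manip.move_j(angles): joint-space move.
- manip.set_gripper(opening, effort=None): opening from 0.0 (shut) to 1.0 (fully open); effort is the grip in N (None keeps the last); returns when the fingers have stopped.
- manip.dwell(seconds).
- manip.inverse_kinematics(position, orientation): joint angles nearest the present ones, or None.
- manip.grab_frame(name): name is "scene" or "top" or "wrist"; returns (picture, depth): 480x640x3 uint8, red, green, blue; 480x640 float32, m along the optical axis (not along the pixel's ray), 0 where there is no reading.
- manip.get_calibration(name): a dict with "camera_matrix" (3x3 intrinsics, pixels), "R" (3x3) and "t" (3): a world point X has camera coordinates R X + t. Camera axes: x right, y down, z forward; pixel columns grow to the right and rows downward; lengths in m; the calibration is good to about 2 mm. A picture is of the moment at which its call begins: read the wrist's pose just before it. get_calibration takes no time and is no camera call; for the wrist camera it gives the pose at the moment of the call.
A pose or a line that the arm cannot do raises manip.Unreachable and nothing moves.
- manip.sign_off(): hands the job in; it is judged then, once.
Trained networks look in the newest picture that a camera, given by its name, has taken for a name from the list of things; names that differ only in an ending like _2 or _b are one class to them, and where a whole thing is asked for, a point or a joint stands for the part that bears it (a point fixed in the world has none). Each returns a list of dicts, best first, with "confidence" (0 to 1); they miss things now and then, are a little off and sometimes report something else, mostly with a low value. They report only what shows in the picture. A call takes as long as a camera call.
- manip.look_for(camera, name): "at" ([x, y, z] in m, in world coordinates, good to about 4 mm: the middle of the surface that is visible of it).
Readings, each from a call of its own:
- manip.current_time(): time.
- manip.current_qpos(): joint angles.
- manip.current_joint_vel(): joint speeds.
- manip.current_joint_torque(): joint torques, N m.
- manip.current_ee_pos(): TCP position.
- manip.current_tcp_rot(): TCP orientation.
- manip.current_force(): force on the tool from outside, world axes, zero at the start.
- manip.current_ft_torque(): the same for the moment, N m.
- manip.current_grip_width(): opening from 0.0 (shut) to 1.0 (fully open).
- manip.current_grip_force(): force on a finger pad.
Only numpy, scipy, OpenCV 4.12 (cv2) and the standard library are available. Lean on these libraries where they do the work, as an engineer would, in place of code of your own. Each camera call takes 0.05 s, during which the arm holds its last target. There are 200 camera calls.

## Working session

There is one attempt and no reset: what is moved stays moved. The work goes in short steps, each a Python script; the robot and the scene stay as the last script left them, time stands still between calls to the robot, and variables do not carry over. Pictures are saved under pics/ and viewed, at most 10 in all, crops included, and the job is handed in when it is done.

```bash
mkdir -p pics; ls
cat > h.py <<'E'
import numpy as np, cv2
from bench import manip as m
def pts(cam):
    im,d=m.grab_frame(cam); c=m.get_calibration(cam)
    K=np.array(c["camera_matrix"]);R=np.array(c["R"]);t=np.array(c["t"])
    v,u=np.mgrid[:480,:640]
    P=np.stack([(u-K[0,2])/K[0,0]*d,(v-K[1,2])/K[1,1]*d,d],-1)
    W=(P-t)@R
    W[d==0]=np.nan
    return im,W
def save(im,name): cv2.imwrite("pics/"+name,cv2.cvtColor(im,cv2.COLOR_RGB2BGR))
E
python3 - <<'E'
from h import *
for c in("top","scene"):
    im,W=pts(c); save(im,c+"0.png"); np.savez("/tmp/%s0.npz"%c,im=im,W=W)
    for n in ["jig","head_face","runner_top","handle_back","trigger_grip","far_jaw","jaw_pad","back_plate","spacer","front_plate","phone","glue_stick","sticky_pad"]:
        print(c,n,[(np.round(r["at"],3).tolist(),round(r["confidence"],2)) for r in m.look_for(c,n)[:3]])
print(m.current_time(), m.current_tcp_rot())
E
```

```text
pics
top jig [([0.56, 0.089, 0.018], 0.59)]
top head_face [([0.563, 0.093, 0.015], 0.75)]
top runner_top [([0.559, 0.09, 0.011], 0.72), ([0.506, 0.105, 0.048], 0.41)]
top handle_back [([0.563, 0.087, 0.008], 0.83)]
top trigger_grip [([0.509, 0.111, 0.052], 0.42), ([0.558, 0.089, 0.01], 0.41)]
top far_jaw [([0.589, 0.003, 0.052], 0.56)]
top jaw_pad [([0.628, 0.009, 0.056], 0.64), ([0.666, -0.383, 0.01], 0.43)]
top back_plate [([0.636, 0.083, 0.074], 0.44)]
top spacer [([0.477, -0.245, 0.033], 0.71)]
top front_plate [([0.557, 0.088, 0.011], 0.73), ([0.49, -0.343, 0.039], 0.62), ([0.591, 0.006, 0.055], 0.27)]
top phone [([0.678, -0.26, 0.01], 0.82)]
top glue_stick [([0.672, -0.146, 0.024], 0.75)]
top sticky_pad [([0.669, -0.382, 0.013], 0.6)]
scene jig [([0.663, -0.155, 0.022], 0.71), ([0.55, 0.066, 0.012], 0.66)]
scene head_face [([0.544, 0.058, 0.01], 0.57)]
scene runner_top [([0.542, 0.065, 0.012], 0.65)]
scene handle_back [([0.548, 0.055, 0.011], 0.64)]
scene trigger_grip [([0.505, 0.101, 0.041], 0.54)]
scene far_jaw [([0.592, -0.003, 0.048], 0.9)]
scene jaw_pad [([0.592, -0.003, 0.05], 0.48)]
scene back_plate [([0.636, 0.085, 0.056], 0.82)]
scene spacer [([0.466, -0.253, 0.02], 0.92)]
scene front_plate [([0.488, -0.36, 0.035], 0.95), ([0.504, 0.104, 0.041], 0.74)]
scene phone [([0.674, -0.27, 0.009], 0.9)]
scene glue_stick [([0.668, -0.156, 0.02], 0.89)]
scene sticky_pad [([0.661, -0.39, 0.005], 0.62)]
1.4 [[-9.17989981e-01  3.96603574e-01 -5.49838695e-06]
 [ 3.96603574e-01  9.17989980e-01  3.95459618e-05]
 [ 2.07315339e-05  3.41221168e-05 -9.99999999e-01]]
```

View pics/top0.png

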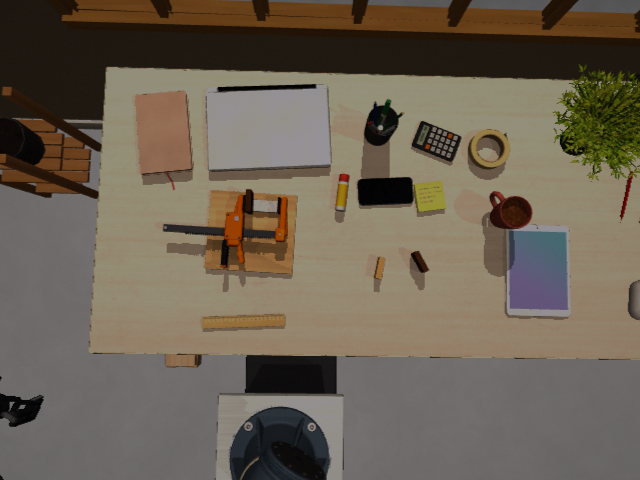

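View pics/scene0.png

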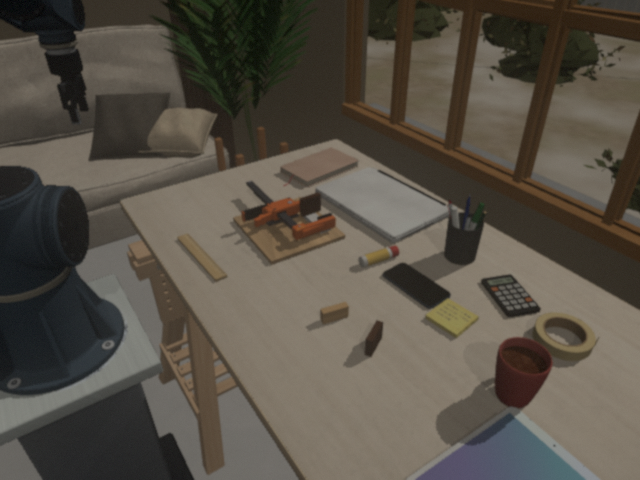

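The top picture shows the clamp on its board at about (250,230), with the bar pointing left and right and the jaws pointing up (world +x). Its head appears to be on the right or left end, which needs a closer look. The spacer is at (379,268) and the front plate at (420,262). The scene picture agrees with this. Next I'll look from close by with the wrist camera.

```bash
cat >> h.py <<'E'
def down(yaw):  # tool y at angle yaw from world x, z down
    y=np.array([np.cos(yaw),np.sin(yaw),0]);z=np.array([0,0,-1.]);return np.stack([np.cross(y,z),y,z],1)
E
python3 - <<'E'
from h import *
for i,p in enumerate([(0.54,0.06,0.36),(0.45,-0.29,0.30)]):
    m.move_ptp(p,down(0)); im,W=pts("wrist"); save(im,f"w{i}.png"); np.savez(f"/tmp/w{i}.npz",im=im,W=W)
    print(m.current_time(),np.round(m.current_qpos(),2),np.nanmin(W.reshape(-1,3),0),np.nanmax(W.reshape(-1,3),0))
    for n in [["jig","trigger_grip","far_jaw","jaw_pad","back_plate"],["spacer","front_plate"]][i]:
        print(n,[(np.round(r["at"],3).tolist(),round(r["confidence"],2)) for r in m.look_for("wrist",n)[:3]])
E
```

```text
3.4833 [0.03 0.24 1.49 0.   1.42 0.02] [-0.86840515 -1.41342919 -0.75170683] [1.08857826 0.47175045 0.45446026]
jig [([0.564, 0.113, 0.009], 0.73)]
trigger_grip [([0.511, 0.105, 0.045], 0.78)]
far_jaw [([0.6, 0.011, 0.058], 0.66)]
jaw_pad [([0.628, 0.022, 0.057], 0.62), ([0.566, 0.111, 0.008], 0.54), ([0.631, 0.09, 0.066], 0.2)]
back_plate [([0.632, 0.091, 0.068], 0.91)]
5.1583 [-0.66  0.26  1.6   0.    1.28 -0.66] [-0.88473025 -1.6887567  -0.75084007] [ 0.92282653 -0.01107182  0.39467792]
spacer [([0.479, -0.246, 0.029], 0.84)]
front_plate [([0.494, -0.345, 0.038], 0.65)]
```

View pics/w0.png

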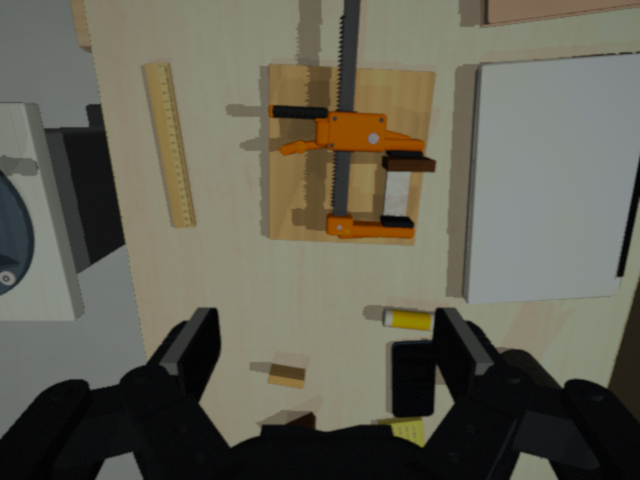

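View pics/w1.png

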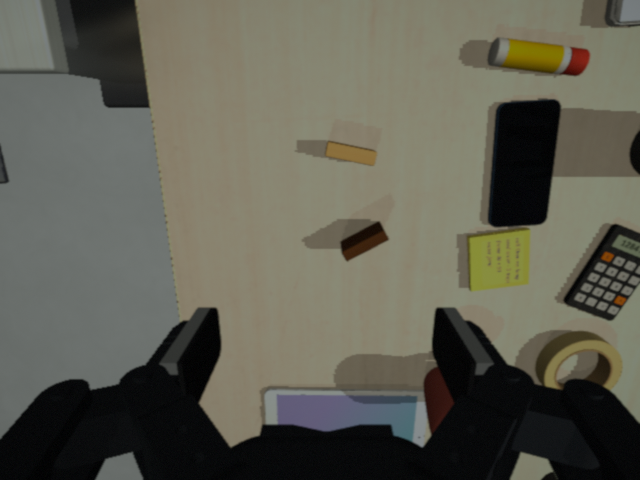

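The first wrist picture shows the head near (355,130), the back plate at (408,164), the white runner at (397,195), the far jaw at (370,228), the trigger at (300,147) and the handle at (298,111). The second shows the spacer top at (351,153) and the front plate at (364,240). I'll fit them from depth.

```bash
cat >> h.py <<'E'
def rect(W,lo,hi,x,y,mask=None):
    """min-area rectangle (centre, size, yaw of long side) of points in a z slab and xy window"""
    s=(W[...,2]>lo)&(W[...,2]<hi)&(W[...,0]>x[0])&(W[...,0]<x[1])&(W[...,1]>y[0])&(W[...,1]<y[1])
    if mask is not None: s&=mask
    P=W[s]; c,(w,h),a=cv2.minAreaRect((P[:,:2]*1000).astype(np.float32)); b=np.radians(a+(0 if w>=h else 90))
    b=(b+np.pi/2)%np.pi-np.pi/2
    return np.round(c,1),np.round((w,h),1),round(float(b),3),len(P),round(float(np.median(P[:,2])),4)
E
python3 - <<'E'
from h import *
D=np.load("/tmp/w1.npz");W=D["W"]
print("spacer",rect(W,.024,.036,(.43,.53),(-.29,-.20)))
print("front",rect(W,.036,.048,(.43,.55),(-.40,-.29)))
D=np.load("/tmp/w0.npz");W=D["W"];im=D["im"].astype(int)
r,g,b=im[...,0],im[...,1],im[...,2]
org=(r>150)&(b<70)&(r-g>80)
wh=(im.min(-1)>140)
print("back",rect(W,.066,.080,(.55,.70),(.03,.15)))
print("bar",rect(W,.038,.049,(.50,.62),(.15,.30)))
print("bar2",rect(W,.038,.049,(.565,.605),(.03,.09)))
print("runner",rect(W,.018,.030,(.58,.70),(0.02,.12),wh))
print("orange far",rect(W,.048,.064,(.5,.7),(-.03,.03),org))
print("orange head",rect(W,.048,.064,(.53,.7),(.07,.16),org))
print("trig",rect(W,.04,.06,(.48,.54),(.07,.125),org))
print("board",rect(W,.007,.017,(.45,.75),(-.05,.25)))
blk=(im.max(-1)<60)
print("pad far",rect(W,.050,.066,(.60,.70),(0,.05),blk)); print("pad head",rect(W,.050,.066,(.60,.70),(.08,.13),blk))
print("handle",rect(W,.044,.064,(.46,.545),(.12,.17),blk))
E
```

```text
spacer (array([ 478.1, -246.4]), array([16., 56.]), -0.195, 763, 0.0291)
front (array([ 495.5, -348.9]), array([55.9, 14.5]), 0.505, 602, 0.0409)
back (array([638. ,  89.3]), array([13.6, 55.7]), -0.006, 628, 0.073)
bar (array([544.7, 208.1]), array([112.8,  62.5]), 1.497, 1911, 0.0432)
bar2 (array([567.1,  60.3]), array([59.2,  4. ]), 1.564, 115, 0.0432)
runner (array([0., 0.]), array([0., 0.]), 0.0, 0, nan)
orange far (array([0., 0.]), array([0., 0.]), 0.0, 0, nan)
orange head (array([0., 0.]), array([0., 0.]), 0.0, 0, nan)
trig (array([0., 0.]), array([0., 0.]), 0.0, 0, nan)
board (array([602.1, 102.4]), array([299.3, 280.1]), 1.552, 18194, 0.0112)
pad far (array([629.8,  14.6]), array([ 7.5, 37.9]), -0.061, 199, 0.0566)
pad head (array([633.8,  99.1]), array([52.5, 19.3]), 0.225, 302, 0.0571)
handle (array([509.5, 146.9]), array([13.7, 62.6]), -0.027, 635, 0.0528)
  return _methods._mean(a, axis=axis, dtype=dtype,
  ret = ret.dtype.type(ret / rcount)
```

```bash
python3 -c "
import cv2
a=cv2.imread('pics/w0.png')[60:250,240:450]
cv2.imwrite('pics/w0c.png',cv2.resize(a,None,fx=3.1,fy=3.1,interpolation=cv2.INTER_CUBIC))"
```

```text
(no output)
```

View pics/w0c.png

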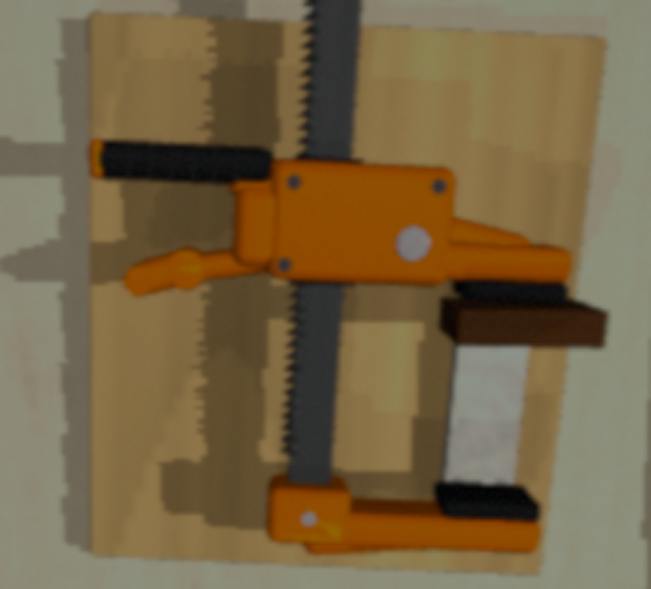

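The crop confirms the layout: handle at top left, trigger bulge at about (185,268), back plate against the head pad, white runner, and the far jaw at the bottom. I'll refit the jig with relaxed colours.

Run:
```python
from h import *
D=np.load("/tmp/w0.npz");W=D["W"];im=D["im"].astype(int)
print(im[130,355],W[130,355],im[200,397],W[200,397],im[147,300],W[147,300],im[200,342],W[200,342])
r,g,b=im[...,0],im[...,1],im[...,2]
org=(r>2*g)&(r>90)
wh=(im.min(-1)>100)
def t(n,*a):
    try: print(n,rect(W,*a))
    except Exception as e: print(n,"x")
t("runner",.015,.032,(.58,.70),(0.0,.12),wh)
t("orange far",.045,.066,(.5,.7),(-.05,.03),org)
t("orange head",.045,.066,(.54,.615),(.07,.18),org)
t("trig",.035,.066,(.48,.54),(.07,.135),org)
t("all trig/handle/orange",.035,.066,(.53,.7),(.07,.18),org)
dk=(im.max(-1)<75)&(abs(r-b)<20)
t("bar lo",.036,.050,(.55,.62),(.03,.085),dk); t("bar hi",.036,.050,(.55,.62),(.155,.30),dk)
t("padhead",.050,.066,(.60,.67),(.085,.13),dk)
```

```text
[144  77   0] [0.57327639 0.12768084 0.05573158] [139 137 127] [0.63356436 0.03794669 0.02239187] [144  83   0] [0.50858786 0.10799811 0.04987984] [47 48 49] [0.55985386 0.04254236 0.04425659]
runner (array([632.4,  46.5]), array([57.9, 29.9]), 1.526, 969, 0.0231)
orange far (array([593.6,   5.6]), array([ 27.2, 107.4]), -0.088, 343, 0.0528)
orange head (array([577.8, 125.7]), array([42.8, 75. ]), -0.027, 382, 0.0539)
trig (array([514.2, 114.2]), array([46.5, 26.9]), 0.365, 212, 0.0509)
all trig/handle/orange (array([591.9, 125.4]), array([ 42.8, 123.9]), -0.027, 761, 0.0536)
bar lo (array([558.9,  57.6]), array([16.2, 54.9]), -1.563, 568, 0.0432)
bar hi (array([563.4, 209. ]), array([108.,  20.]), 1.526, 1684, 0.0433)
padhead (array([634.9,  98.9]), array([53.8, 17.5]), 0.195, 266, 0.0572)
```

```bash
cat >> h.py <<'E'
O=np.array([.5595,.100]);TH=-0.043
def J(x,y):  # jig mm -> world xy
    c,s=np.cos(TH),np.sin(TH); return O+x/1000*np.array([s,-c])+y/1000*np.array([c,s])
def pick(xy,yaw,z=.002):
    m.move_ptp([*xy,.10],down(yaw)); m.move_l([*xy,z],max_speed=.12)
    m.set_gripper(0.0,40); print("grip",m.current_grip_width(),m.current_grip_force(),m.current_force(),m.current_time())
    m.move_l([*xy,.14],max_speed=.2)
def place(xy,z,yaw):
    m.move_ptp([*xy,.15],down(yaw)); print("held",m.current_grip_width()); m.move_l([*xy,z+.012],max_speed=.15); m.move_l([*xy,z],max_speed=.04)
    print("F",m.current_force()); m.set_gripper(.86); m.move_l([*xy,.16],max_speed=.15); print("t",m.current_time())
E
python3 - <<'E'
from h import *
pick((.4781,-.2464),-.195)
p=J(31,79); print(p)
place(p,.0265,TH)
m.move_ptp([*(J(50,79)),.30],down(TH)); im,W=pts("wrist"); save(im,"w2.png")
np.savez("/tmp/w2.npz",im=im,W=W)
print("spacer",rect(W,.046,.060,(.58,.70),(.052,.076)))
print("back",rect(W,.066,.080,(.55,.70),(.03,.15)),m.current_time())
E
```

```text
grip 0.6491180671880439 42.14888513088226 [-0.49885103  0.20298034  5.11281476] 7.45
[0.63709439 0.0656327 ]
held 0.6502083791438316
F [-0.84145201 -0.02932145  3.94523573]
t 12.3167
spacer (array([637.,  66.]), array([16. , 55.2]), -0.043, 841, 0.0522)
back (array([637.5,  89. ]), array([14.3, 56. ]), -0.018, 837, 0.0722) 12.9917
```

View pics/w2.png

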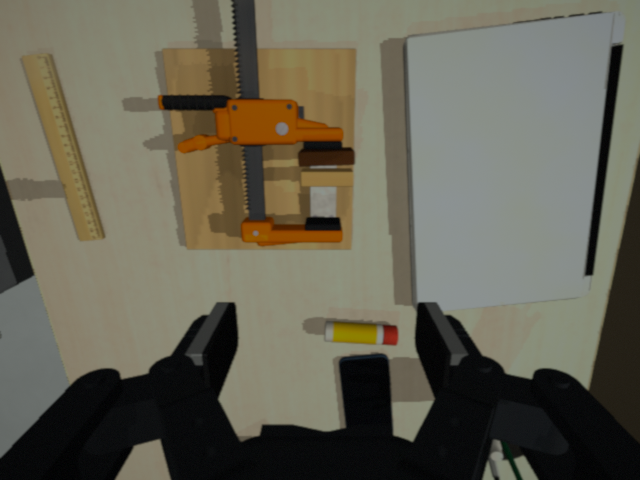

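The spacer now stands on the runner beside the back plate, at (327,178) below the plate at (327,157), square and flush with it. Next is the front plate.

Run:
```python
from h import *
m.set_gripper(1.0)
pick((.4955,-.3489),.505,.010)
p=J(54,79)
place(p,.0345,TH)
m.move_ptp([*(J(50,79)),.30],down(TH)); im,W=pts("wrist"); save(im,"w3.png")
np.savez("/tmp/w3.npz",im=im,W=W)
print("spacer",rect(W,.046,.060,(.58,.70),(.055,.076)))
print("front",rect(W,.060,.070,(.58,.70),(.03,.06)))
print("back",rect(W,.066,.080,(.55,.70),(.07,.15)),m.current_time())
I=im.astype(int);org=(I[...,0]>1.4*I[...,1])&(I[...,0]>90)&(I[...,2]<30)
print("trig",rect(W,.040,.066,(.48,.53),(.07,.125),org))
s=org&(W[...,2]>.04)&(W[...,0]<.53)&(W[...,1]<.125)&(W[...,1]>.07)&(W[...,0]>.48)
P=W[s]
for x in np.arange(.48,.53,.004):
    q=P[abs(P[:,0]-x)<.002]
    if len(q): print(round(x,3),q[:,1].min().round(4),q[:,1].max().round(4))
```

```text
grip 0.6471520242643607 42.66508162021637 [-0.77104083  0.66241411  6.35449913] 16.2667
held 0.6482786944437742
F [-1.42464508 -0.58173623  5.10010692]
t 21.2
spacer (array([637. ,  65.8]), array([16.1, 55.1]), -0.046, 841, 0.0521)
front (array([636.4,  42.7]), array([14.4, 55.2]), -0.047, 739, 0.0641)
back (array([637. ,  88.9]), array([14.1, 55.1]), -0.009, 830, 0.0721) 21.8667
trig (array([508.6, 108.6]), array([49.8, 17.5]), 0.353, 543, 0.049)
0.484 0.1007 0.1076
0.488 0.0994 0.1104
0.492 0.0992 0.1122
0.496 0.1 0.113
0.5 0.1008 0.1139
0.504 0.1018 0.1158
0.508 0.1016 0.1157
0.512 0.102 0.1155
0.516 0.1039 0.1143
0.52 0.1052 0.115
0.524 0.1058 0.115
0.528 0.1057 0.1247
```

View pics/w3.png

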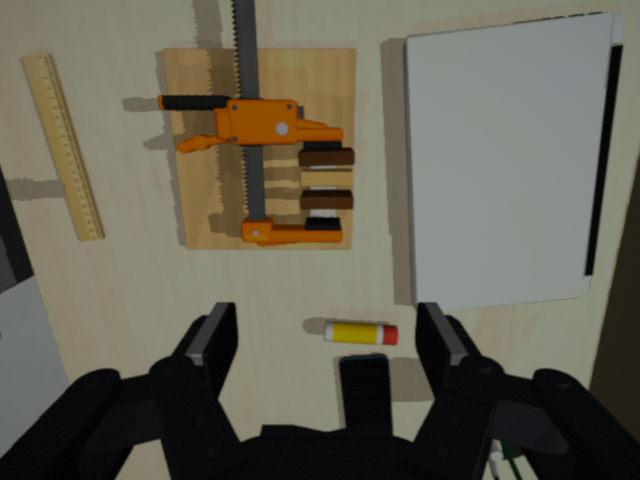

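The front plate stands between spacer and jaw at (327,199), square and flush within 1 mm. The trigger front measures (0.508,0.101), against the expected (0.5075,0.100). Now the first stroke, with the shut gripper pushing and the force checked at each step.

```bash
cat >> h.py <<'E'
Y=-52;Z=.026
def go(x,v=.06): m.move_l([*J(x,Y),Z],max_speed=v)
F0=None
def fx():  # push against trigger, N (reaction along +x jig)
    f=np.array(m.current_force())[:2]; return float(f@[np.sin(TH),-np.cos(TH)])
E
python3 - <<'E'
from h import *
m.set_gripper(0.0,60)
m.move_ptp([*J(26,Y),.12],down(TH)); m.move_l([*J(26,Y),Z],max_speed=.15)
b=fx(); print("bias",b,m.current_force(),m.current_grip_width(),m.current_time())
x=20; go(x)
while x>-16:
    f=fx()-b; print(x,round(f,1),round(m.current_time(),2))
    if f>14: break
    x-=2 if x>8 else 4; go(x)
E
```

```text
bias -0.2585039536257423 [-0.46982482  0.27895805  0.12966736] 0.003864518354510356 24.225
20 0.3 24.48
18 0.3 24.73
16 -0.0 24.98
14 0.8 25.23
12 3.1 25.48
10 5.4 25.73
8 5.9 25.98
4 5.6 26.23
0 5.4 26.48
-4 5.4 26.73
-8 5.2 26.98
-12 6.6 27.23
```

Run:
```python
from h import *
b=-.26
print(fx()-b,m.current_time(),np.round(m.current_ee_pos(),4),J(-16,Y))
def stroke(xs,fmax):
    go(17,.15); m.dwell(.1); print("rel",round(fx()-b,1))
    for x in xs:
        go(x,.1); f=fx()-b; print(x,round(f,1),end="; ")
        if f>fmax: break
    print(round(m.current_time(),2))
stroke([8,-2,-8,-11],14)
im,W=pts("wrist"); 
m.grab_frame("top"); print([(np.round(r["at"],3).tolist(),round(r["confidence"],2)) for r in m.look_for("top","far_jaw")])
im,W=pts("top");save(im,"t1.png"); I=im.astype(int)
I=im.astype(int);org=(I[...,0]>1.6*I[...,1])&(I[...,0]>90)&(I[...,2]<60)
print(rect(W,.045,.066,(.53,.68),(-.03,.08),org))
```

```text
37.595154237568124 27.475 [0.507  0.1147 0.0256] [0.50823585 0.11822052]
rel -0.2
8 3.7; -2 4.7; -8 4.9; -11 5.3; 28.94
[([0.585, 0.025, 0.056], 0.6)]
(array([596.8,  29.9]), array([111.4,  30. ]), 0.027, 331, 0.0551)
```

Run:
```python
from h import *
b=-.26
def stroke(xs,fmax):
    go(17,.15); m.dwell(.1); print("rel",round(fx()-b,1))
    for x in xs:
        go(x,.1); f=fx()-b; print(x,round(f,1),end="; ")
        if f>fmax: return
stroke([8,-2,-8,-11],12)
stroke([8,4,1,-2,-4,-6,-8,-10,-11],12)
print(m.current_time())
im,W=pts("scene"); save(im[150:300,180:400],"s2.png")
m.grab_frame("wrist");im,W=pts("wrist");save(im,"w4.png")
```

```text
rel 0.6
8 3.1; -2 3.4; -8 4.8; -11 5.7; rel -0.8
8 2.9; 4 5.2; 1 5.5; -2 4.8; -4 7.0; -6 9.7; -8 11.2; -10 14.7; 33.0083
```

View pics/w4.png

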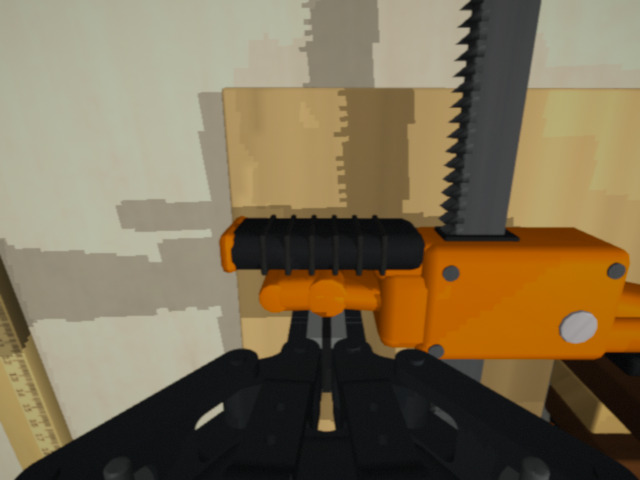

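The wrist picture shows the trigger squeezed nearly to the handle: the bulge is at (328,297), the fingers press on it and the bar is drawn. I'll check the stack from the top camera and the steadiness of the force before handing in.

Run:
```python
from h import *
m.dwell(.8); print(fx()+.26,m.current_time(),m.current_ee_pos(),J(-10,Y))
im,W=pts("top"); a=im[180:280,200:310]; save(cv2.resize(a,None,fx=5,fy=5,interpolation=cv2.INTER_CUBIC),"t2.png")
b=np.load("/tmp/top0.npz")["W"]
print("back+front tops",rect(W,.062,.085,(.58,.70),(.04,.12)))
print("all",rect(W,.047,.085,(.648,.70),(.03,.12)))
im,W=pts("scene"); print("scene all",rect(W,.060,.085,(.60,.70),(.04,.12)))
for n in("back_plate","front_plate","spacer","far_jaw","jaw_pad"): print(n,[(np.round(r["at"],3).tolist(),round(r["confidence"],2)) for r in m.look_for("scene",n)[:2]])
```

```text
14.601526455403485 33.9583 [0.50679744 0.11099321 0.02570286] [0.50797793 0.11222607]
back+front tops (array([629.7,  82.8]), array([61.5, 74.9]), -0.126, 278, 0.07)
all (array([656.8,  75.8]), array([17.5, 80.3]), -1.57, 162, 0.0613)
scene all (array([636.9,  73.2]), array([48.7, 58.3]), -0.099, 229, 0.0648)
back_plate [([0.632, 0.084, 0.066], 0.69)]
front_plate [([0.633, 0.052, 0.068], 0.44)]
spacer []
far_jaw [([0.59, 0.035, 0.051], 0.88), ([0.667, -0.155, 0.022], 0.7)]
jaw_pad [([0.626, 0.048, 0.056], 0.44), ([0.668, -0.388, 0.005], 0.44)]
```

View pics/t2.png

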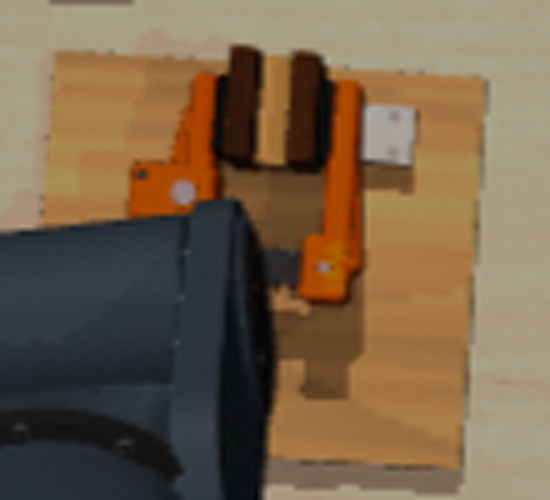

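The picture shows the stack closed with no gaps between the pads at (273,110), upright and with its edges flush. The push is steady at 14.6 N, which means roughly 20 to 33 N of clamping force. Handing in.

```bash
python3 -c "
from h import *
print(m.sign_off())"
```

```text
the job is handed in; nothing more can be done
None
```

I handed the job in at about 34 s: the three plates stand closed and flush in the clamp, and the trigger is held squeezed at about 14.6 N, which by the given table means roughly 20–33 N on the stack (not measured directly).

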